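# Put the matching lid on each storage tub

## Robot

A 7-joint arm with a two-finger parallel gripper is mounted at the origin on a cart in front of the work surface, level with it; the furniture and walls round the work are solid. World frame = base frame: x ahead of the robot, y to its left, z up, the work surface at z = 0. Lengths are in mm, angles in rad, forces in N, time in s.
With the tool pointing down it reaches from about 400 to 850 mm from the base axis. Payload 4.4 kg.
Tool frame: the origin (TCP) lies on the centre line of the jaws, within the pads' length; the fingertips stand 19 mm ahead of it and the grasp point (between the pads) is the TCP (ctrl.tips_ahead is the distance from the TCP to the fingertips, in mm); z points along the fingers, y is the line along which they close (so a half turn about z gives the same grasp; the last joint's range is limited). The gripper opens to 94 mm and grips with 3 to 60 N. Pads are 16 mm wide; open, the fingers measure 119 mm over their backs; the gripper's body (75 mm by 177 mm) begins 78 mm behind the grasp point.
Start: joints at [-1.212, 0.628, 0.038, 1.517, -0.027, 0.996, -0.02], TCP at [267.869, 592.254, 224.478] pointing down, gripper open.
Joint ranges: [-3.06, 3.06], [-0.37, 2.12], [-1.25, 1.32], [0.18, 2.47], [-1.1, 4.24], [0.23, 1.98], [-2.94, 2.94]. Speed limits (rad/s): [2.57, 2.57, 3.14, 3.14, 3.14, 3.14, 3.14].

## Interface

Orientations are given as a unit quaternion [w, x, y, z].
In Python, from workcell import ctrl, gripper_open, grab, inverse_kinematics, optics, job gives the robot as it stands. The module is installed in compiled form; this text tells all that it offers. Calls block until the motion is done:
- ctrl.movep(position, orientation): joint-space move of the TCP to a pose.
- ctrl.move_linear(position, orientation=None, velocity=150): straight line of the TCP; orientation=None keeps the orientation; velocity is the mean speed in mm/s.
- ctrl.set_joints(angles): joint-space move.
- gripper_open() and grab(): open the fingers fully, or close them until they stop; the grip force is fixed at half the most.
- ctrl.hold(seconds).
- inverse_kinematics(position, orientation): joint angles nearest the present ones, or None.
- ctrl.state(): the state.
- optics.grab_frame(name): name is "scene" or "top" or "wrist"; returns (picture, depth): 384x512x3 uint8, red, green, blue; 384x512 float32, mm along the optical axis (not along the pixel's ray), 0 where there is no reading.
- optics.camera_info(name): a dict with "fx", "fy", "cx", "cy" (pixels), "xyz" and "rotation" of the camera in the world. Camera axes: x right, y up, looking along -z (the intrinsics and any distortion apply to the point x, -y, -z); pixel columns grow to the right and rows downward; lengths in mm; the calibration is good to about 2 mm. The wrist camera is an equidistant fisheye: a pixel r from the principal point sees the ray r / f radians off the axis. A picture is of the moment at which its call begins: read the wrist's pose just before it. camera_info takes no time and is no camera call; for the wrist camera it gives the pose at the moment of the call.
A pose or a line that the arm cannot do raises ctrl.PlanningError and nothing moves.
- job.close_job(): hands the job in; it is judged then, once.
The state is a dict: "time_s": time; "joint_pos": joint angles; "joint_vel": joint speeds; "joint_efforts": joint torques, N m; "eef_pos": TCP position; "eef_rot": TCP orientation; "wrist_force": force on the tool from outside, world axes, zero at the start; "moment": the same for the moment, N m; "grip_width": finger opening in mm; "grasp_force": force on a finger pad.
Only numpy, scipy, OpenCV 4.12 (cv2) and the standard library are available. Lean on these libraries where they do the work, as an engineer would, in place of code of your own. Each camera call takes 0.05 s, during which the arm holds its last target. There are 200 camera calls.

## Task

Close the four storage tubs on the worktop: put on each tub the lid that matches it in shape and size, plug down, lined up with the tub and seated flat on its rim, and let go. Leave the clothes peg and the tea light among them where they lie.

Things in the scene. Friction and masses are not known exactly. Their poses are not given: they have to be found in the camera images.
- tub_round: the large round storage tub: white ceramic, open at the top, 80 mm across outside, 50 mm high, walls 6 mm, floor 6 mm; it stands fixed on the worktop. Origin: centre of its underside, z up.
- lid_round: the large round lid, loose, about 80 g: wooden plate 86 mm across, 8 mm thick; under it an 8 mm deep cork plug, 6 mm of play all round in the tub; on top a bar grip 36 mm long (x), 16 mm wide (y), from 16 to 47 mm above the origin. Origin: centre of the plug's underside, z up; it starts on the worktop, plug down. Seated, the origin is 42 mm above the tub's underside.
- tub_small: the small round storage tub: white ceramic, open at the top, 54 mm across outside, 50 mm high, walls 6 mm, floor 6 mm; it stands fixed on the worktop. Origin: centre of its underside, z up.
- lid_small: the small round lid, loose, about 80 g: wooden plate 60 mm across, 8 mm thick; under it an 8 mm deep cork plug, 6 mm of play all round in the tub; on top a bar grip 36 mm long (x), 16 mm wide (y), from 16 to 47 mm above the origin. Origin: centre of the plug's underside, z up; it starts on the worktop, plug down. Seated, the origin is 42 mm above the tub's underside.
- tub_square: the square storage tub: white ceramic, open at the top, 70 x 70 mm outside, 50 mm high, walls 6 mm, floor 6 mm; it stands fixed on the worktop. Origin: centre of its underside, z up.
- lid_square: the square lid, loose, about 80 g: wooden plate 76 x 76 mm, 8 mm thick; under it an 8 mm deep cork plug, 6 mm of play all round in the tub; on top a bar grip 36 mm long (x), 16 mm wide (y), from 16 to 47 mm above the origin. Origin: centre of the plug's underside, z up; it starts on the worktop, plug down. Seated, the origin is 42 mm above the tub's underside.
- tub_oblong: the oblong storage tub: white ceramic, open at the top, 96 mm (its x) x 52 mm (its y) outside, 50 mm high, walls 6 mm, floor 6 mm; it stands fixed on the worktop. Origin: centre of its underside, z up.
- lid_oblong: the oblong lid, loose, about 80 g: wooden plate 102 mm (its x) x 58 mm (its y), 8 mm thick; under it an 8 mm deep cork plug, 6 mm of play all round in the tub; on top a bar grip 36 mm long (x), 16 mm wide (y), from 16 to 47 mm above the origin. Origin: centre of the plug's underside, z up; it starts on the worktop, plug down. Seated, the origin is 42 mm above the tub's underside.
- clothes_peg: bystander: a wooden clothes peg, 15 x 72 (its y) x 12 mm high, lying loose between the tubs and lids. Origin: centre of its underside.
- candle: bystander: a tea light, 38 mm across, 15 mm high, standing loose between the tubs and lids. Origin: centre of its underside.

How it is judged (in metres and radians):
At the end, for the whole second after the job is handed in: Each of the four lids sits in its own tub: centred within 11 mm, its origin 38 to 45.5 mm above the tub's underside, level within 0.06 rad, the square and the oblong lid lined up with their tubs within 0.25 rad (a square lid may be a quarter turn round), all released and at rest (horizontal distance between lid_round and tub_round below 0.011 m and z of lid_round in the frame of tub_round between 0.038 and 0.0455 m and angle between each of lid_round, lid_small, lid_square, lid_oblong's own z axis and vertical below 0.06 rad and linear speed of each of lid_round, lid_small, lid_square, lid_oblong below 0.02 m/s and horizontal distance between lid_small and tub_small below 0.011 m and z of lid_small in the frame of tub_small between 0.038 and 0.0455 m and horizontal distance between lid_square and tub_square below 0.011 m and z of lid_square in the frame of tub_square between 0.038 and 0.0455 m and (angle between the x axis of lid_square and the x axis of tub_square, either way round below 0.25 rad or angle between the x axis of lid_square and the y axis of tub_square, either way round below 0.25 rad) and horizontal distance between lid_oblong and tub_oblong below 0.011 m and z of lid_oblong in the frame of tub_oblong between 0.038 and 0.0455 m and angle between the x axis of lid_oblong and the x axis of tub_oblong, either way round below 0.25 rad); the robot touches nothing.
It fails at once if the clothes peg is pushed more than 30 mm away (distance of clothes_peg from where it was at the start of the episode above 0.03 m).
It fails at once if the tea light is pushed more than 30 mm away (distance of candle from where it was at the start of the episode above 0.03 m).
It also fails if it takes over 104 s, if anything falls off the work surface, if the arm or the gripper's body presses on something with over 40 N, if the wrist force passes 120 N, or if a joint passes its speed limit or range.

## Working session

There is one attempt and no reset: what is moved stays moved. The work goes in short steps, each a Python script; the robot and the scene stay as the last script left them, time stands still between calls to the robot, and variables do not carry over. Pictures are saved under pics/ and viewed, at most 14 in all, crops included, and the job is handed in when it is done.

```bash
mkdir -p pics
python3 - <<'E'
from workcell import ctrl,optics
import cv2,numpy as np
for n in ("top","scene"):
    p,d=optics.grab_frame(n); i=optics.camera_info(n); print(n,i)
    np.savez(f"pics/{n}.npz",p=p,d=d,**{k:np.array(i[k]) for k in("fx","fy","cx","cy","xyz","rotation")})
    cv2.imwrite(f"pics/{n}.png",cv2.resize(p[:,:,::-1],(800,600),interpolation=cv2.INTER_CUBIC))
print(ctrl.state())
E
```

```text
top {'fx': 456.98189569718664, 'fy': 456.98189569718664, 'cx': 249.66407027039264, 'cy': 192.54398097540653, 'xyz': array([374.11030625, -81.84534979, 889.27856952]), 'rotation': array([ 0.74045529,  0.0798979 , -0.06949134, -0.66371172])}
scene {'fx': 392.5119254341173, 'fy': 392.5119254341173, 'cx': 250.75781317630643, 'cy': 188.75296832895407, 'xyz': array([175.39959006, 586.80068401, 447.14130569]), 'rotation': array([-0.21173514, -0.1201347 ,  0.49732942,  0.83270603])}
{'time_s': 0.1, 'joint_pos': array([-1.21183236,  0.62921011,  0.03845217,  1.5182316 , -0.02700215,
        0.99629103, -0.02001256]), 'joint_vel': array([ 0.00185099, -0.00305136, -0.00074912, -0.00285405,  0.00087442,
        0.00121204, -0.00011931]), 'joint_efforts': array([ 4.43389625e-03, -5.50801492e+01,  1.14811677e+00, -1.87116945e+01,
       -5.20726084e-02,  1.93086744e-02,  5.15685133e-05]), 'eef_pos': array([267.61921548, 591.75488576, 223.68602779]), 'eef_rot': array([-1.63354995e-04,  2.10798129e-01,  9.77529279e-01, -7.94402103e-04]), 'wrist_force': array([-0.492916  , -0.99708092, -0.05703944]), 'moment': array([0.01246598, 0.05005877, 0.02043714]), 'grasp_force': 0.0, 'grip_width': 93.80550921451338}
```

View pics/top.png

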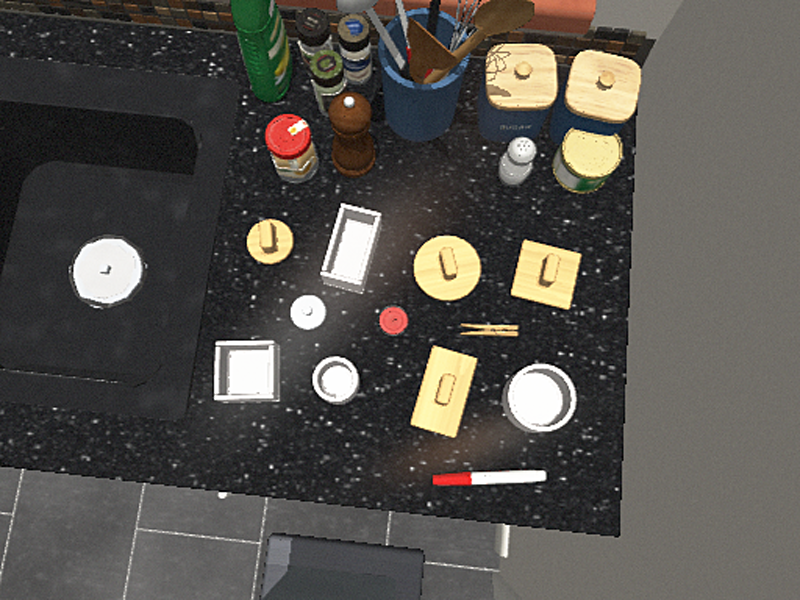

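View pics/scene.png

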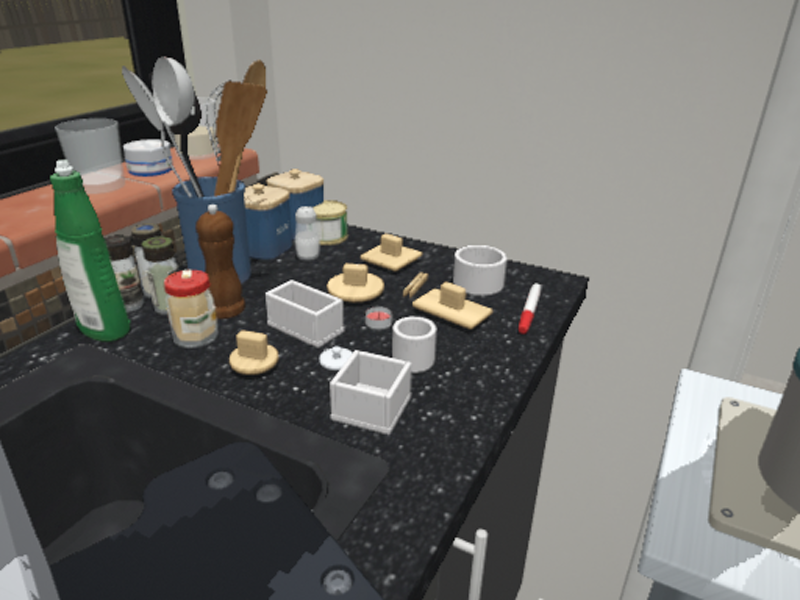

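The top view shows these objects (800x600 pixels):
- **Tubs:** square (245,370), small (335,380), oblong (352,247), round (540,398).
- **Lids:** small (270,240), round (447,267), square (547,273), oblong (443,391).
- **Other items:** candle (393,320), peg (490,329), and an unlisted white knobbed cover (308,312).

Next I'll measure poses from the depth image.

```bash
cat > meas.py <<'E'
import numpy as np,cv2
from scipy.spatial.transform import Rotation as R
def cloud(f="pics/top.npz"):
    z=np.load(f); d=z["d"].astype(float); v,u=np.mgrid[0:384,0:512]
    P=np.dstack([(u-z["cx"])/z["fx"]*d,-(v-z["cy"])/z["fy"]*d,-d])
    q=z["rotation"]; return R.from_quat(q[[1,2,3,0]]).apply(P.reshape(-1,3)).reshape(384,512,3)+z["xyz"],z["p"]
S=dict(tub_square=(245,370),tub_small=(335,380),tub_oblong=(352,247),tub_round=(540,398),lid_small=(270,240),lid_round=(447,267),lid_square=(547,273),lid_oblong=(443,391),peg=(490,329),candle=(393,320),cover=(308,312))
if __name__=="__main__":
    W,p=cloud()
    vv,uu=np.mgrid[0:384,0:512]
    for n,(a,b) in S.items():
        r=np.hypot(uu-a*.64,vv-b*.64); m=r<36; t=W[m]; t=t[(np.abs(t[:,2])<80)]
        tab=np.median(t[np.abs(t[:,2])<5][:,2])
        def rect(lo,hi):
            k=(W[...,2]-tab>lo)&(W[...,2]-tab<hi)&m
            _,lab,_,cen=cv2.connectedComponentsWithStats(k.astype(np.uint8))
            l=max(range(1,len(cen)),key=lambda i:(lab==i).sum()); s=W[lab==l]
            c,wh,an=cv2.minAreaRect(s[:,:2].astype(np.float32))
            if wh[1]>wh[0]: wh=wh[::-1];an+=90
            return np.round(c,1),np.round(wh,1),round((an+90)%180-90,1),"med z",round(np.median(s[:,2]),1),len(s)
        print(n,"tab",round(tab,1))
        for lo,hi in ([(42,60)] if n[0]=="t" else [(10,22),(40,54)] if n[0]=="l" else [(5,40)]):
            try: print("   ",lo,*rect(lo,hi))
            except Exception as e: print(e)
E
python3 meas.py
```

```text
tub_square tab -0.6
    42 [453.1 104.1] [70.3 70.2] -81.9 med z 48.4 508
tub_small tab -1.0
    42 [453.9  -4.4] [53.2 51.6] 8.1 med z 48.5 278
tub_oblong tab -0.8
    42 [620.7  -2.6] [96.4 52.2] -8.6 med z 48.1 491
tub_round tab -0.9
    42 [ 459.1 -247.7] [79.3 76.6] -82.7 med z 48.3 457
lid_small tab -1.1
    10 [622.7 103.8] [58.8 57.5] -68.3 med z 14.8 480
    40 [622.6 103.1] [35.3 15.9] 8.9 med z 45.2 150
lid_round tab -1.2
    10 [ 612.5 -124.5] [84.5 84.1] -20.9 med z 14.7 1233
    40 [ 612.9 -124.2] [35.9 15.9] 17.3 med z 45.1 151
lid_square tab -1.2
    10 [ 618.  -249.6] [76.3 76.2] 82.0 med z 14.5 1242
    40 [ 618.1 -249.5] [36.1 15.9] -9.0 med z 45.0 153
lid_oblong tab -1.2
    10 [ 457.5 -135.1] [102.2  57.9] -10.5 med z 14.6 1441
    40 [ 457.6 -135.1] [35.9 15.9] -10.2 med z 45.1 165
peg tab -1.2
    5 [ 492.8 -145.4] [52. 30.] 74.4 med z 14.6 297
candle tab -1.1
    5 [538.8 -63.6] [37.5 35.5] 6.2 med z 6.7 290
cover tab -0.9
    5 [537.8  44.4] [42.6 41.8] 6.6 med z 5.9 293
```

```bash
cat > rob.py <<'E'
import numpy as np
from workcell import ctrl,gripper_open,grab,inverse_kinematics
J={ # lid: (lid xy, grip angle, tub xy, angle after placing)
"small":((622.6,103.4),8.9,(453.9,-4.4),8.9),
"round":((612.8,-124.3),17.3,(459.1,-247.7),17.3),
"square":((618.1,-249.5),-8.6,(453.1,104.1),8.1),
"oblong":((457.6,-135.1),-10.3,(620.7,-2.6),-8.6)}
def q(th):
    a=np.radians(90+th/2); return [0,np.cos(a),np.sin(a),0]
H,ZP=175,39
def pick(n):
    (x,y),t,_,_=J[n]
    ctrl.movep([x,y,H],q(t)); ctrl.move_linear([x,y,ZP],velocity=120)
    grab(); s=ctrl.state(); print(n,"grip",s["grip_width"],s["grasp_force"],s["eef_pos"])
    ctrl.move_linear([x,y,H],velocity=150)
    s=ctrl.state(); print(" lifted",s["grip_width"],s["grasp_force"],s["wrist_force"],s["time_s"])
def place(n):
    _,_,(x,y),t=J[n]
    ctrl.move_linear([x,y,H],q(t),velocity=180); ctrl.move_linear([x,y,ZP+50],velocity=120)
    ctrl.move_linear([x,y,ZP+42.5],velocity=30); s=ctrl.state(); print(" down",s["wrist_force"],s["eef_pos"])
    gripper_open(); ctrl.move_linear([x,y,H],velocity=150); print(" t",ctrl.state()["time_s"])
E
python3 - <<'E'
from rob import *
from meas import cloud
W,_=cloud(); X=W.reshape(-1,3)
for n,(a,t,b,u) in J.items():
    for nm,c,th,zb in(("pick",a,t,105),("place",b,u,148)):
        r=np.radians(th); d=X[:,:2]-c
        l=d@[np.cos(r),np.sin(r)]; w=d@[-np.sin(r),np.cos(r)]
        k=(abs(l)<130)&(abs(w)<110)&(X[:,2]>zb-20)&(X[:,2]<400)
        print(n,nm,"nearest tall along bar:",l[k].min() if k.any() else None, inverse_kinematics([*c,ZP],q(th)) is not None)
E
```

```text
small pick nearest tall along bar: 84.92643237470158 True
small place nearest tall along bar: None True
round pick nearest tall along bar: 98.34863237245784 True
round place nearest tall along bar: -129.99967717738159 True
square pick nearest tall along bar: 22.62570877780913 True
square place nearest tall along bar: None True
oblong pick nearest tall along bar: None True
oblong place nearest tall along bar: 104.7075676277008 True
```

Run:
```python
from rob import *
from meas import cloud
W,_=cloud()
for n,w in(("square",0),("round",2)):
    c=np.array(J[n][w]); d=W[...,:2]-c
    k=(np.abs(d)<130).all(-1)&(W[...,2]>85)&(W[...,2]<400)
    vu=np.argwhere(k)
    for v,u in vu[::max(1,len(vu)//12)]: print(n,u/.64,v/.64,W[v,u].round())
```

```text
square 796.875 12.5 [ 748. -362.  386.]
square 734.375 95.3125 [ 734. -362.  279.]
square 732.8125 129.6875 [ 701. -363.  276.]
square 520.3125 156.25 [ 740. -197.   86.]
square 778.125 178.125 [ 621. -362.  356.]
square 728.125 201.5625 [ 633. -363.  268.]
square 796.875 223.4375 [ 574. -363.  380.]
square 714.0625 246.875 [ 598. -363.  239.]
square 764.0625 268.75 [ 552. -363.  333.]
square 665.625 292.1875 [ 581. -362.  121.]
square 695.3125 314.0625 [ 541. -363.  200.]
square 718.75 335.9375 [ 510. -362.  255.]
square 660.9375 376.5625 [ 489. -363.  112.]
round 798.4375 204.6875 [ 588. -362.  384.]
round 764.0625 270.3125 [ 550. -363.  333.]
round 770.3125 298.4375 [ 526. -363.  341.]
round 664.0625 325.0 [ 544. -362.  120.]
round 700.0 350.0 [ 503. -362.  214.]
round 721.875 375.0 [ 474. -363.  259.]
round 731.25 400.0 [ 450. -362.  280.]
round 726.5625 425.0 [ 430. -363.  271.]
round 704.6875 450.0 [ 409. -363.  228.]
round 665.625 475.0 [ 384. -362.  135.]
round 776.5625 498.4375 [ 374. -362.  352.]
round 714.0625 523.4375 [ 347. -363.  248.]
round 798.4375 568.75 [ 329. -363.  379.]
```

The only nearby obstacle is a wall at y = -362, and the gripper body clears it by about 20 mm. I'll start with the small lid.

Run:
```python
from rob import *
pick("small"); place("small")
from workcell import optics
import cv2
ctrl.movep([540,-125,H],q(17)) if 0 else None
p,d=optics.grab_frame("scene"); cv2.imwrite("pics/s1.png",cv2.resize(p[:,:,::-1],(800,600)))
```

```text
small grip 15.833405513984319 29.993501901626587 [622.55961057 103.26738024  38.97432651]
 lifted 15.956929914951404 29.993007481098175 [ 0.45099959  0.09483569 -0.75947917] 5.7833
 down [-0.18386958 -0.788256   -0.0342655 ] [453.8579941   -4.45223935  81.4934958 ]
 t 10.3417
```

View pics/s1.png

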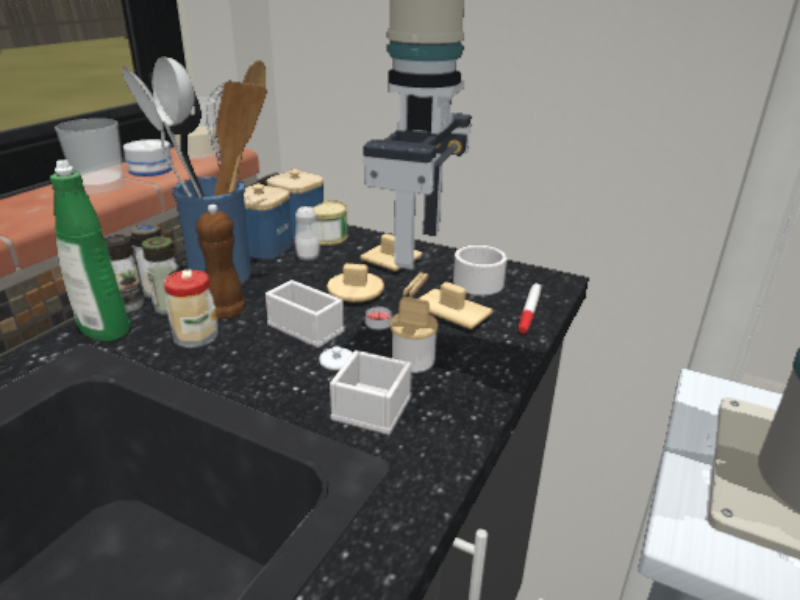

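The small lid sits flat on its tub (lid at about 415,322). I'll do the rest the same way.

Run:
```python
from rob import *
for n in("oblong","round","square"): pick(n); place(n)
ctrl.movep([267,592,224],[0,.2108,.9775,0])
from workcell import optics
import cv2
p,d=optics.grab_frame("top"); z=dict(np.load("pics/top.npz")); z.update(p=p,d=d); np.savez("pics/end.npz",**z)
cv2.imwrite("pics/end.png",cv2.resize(p[:,:,::-1],(800,600)))
from meas import cloud
W,_=cloud("pics/end.npz")
for n,(_,_,c,t) in J.items():
    m=np.hypot(*np.moveaxis(W[...,:2]-c,-1,0))<60
    for lo,hi in((52,64),(80,96)):
        s=W[m&(W[...,2]>lo)&(W[...,2]<hi)]
        if len(s)<5: print(n,lo,"none"); continue
        pl=np.linalg.lstsq(np.c_[s[:,:2]-c,np.ones(len(s))],s[:,2],rcond=None)[0]
        print(n,lo,c,cv2.minAreaRect(s[:,:2].astype(np.float32)),"z",np.median(s[:,2]).round(1),"tilt",pl[:2].round(3))
print(ctrl.state()["time_s"])
```

```text
oblong grip 15.53986746932382 29.99780237674713 [ 457.56142647 -135.13535909   38.96182282]
 lifted 16.086535067009812 29.997810423374176 [-0.3559452   0.00546125 -1.29195453] 14.4917
 down [-0.48212149  1.00835614 -1.25999226] [620.64284801  -2.60439931  81.45010491]
 t 19.1083
round grip 15.93866658496187 29.999953508377075 [ 612.82068806 -124.41292046   39.00823159]
 lifted 15.871415271833254 29.99977469444275 [-0.16864924 -0.57091437 -0.51974468] 23.2167
 down [ 0.47943162 -0.43232414 -0.53803655] [ 459.01955149 -247.71720595   81.47586063]
 t 27.7583
square grip 15.864862977776287 30.0000062584877 [ 618.10848626 -249.63318862   39.01284573]
 lifted 15.527204884712551 29.99978542327881 [ 0.13381121  0.43023151 -1.06989163] 31.9583
 down [ 0.3288747   0.84062977 -0.59660707] [453.04519775 104.07481588  81.47173567]
 t 37.575
small 52 (453.9, -4.4) ((454.4632263183594, -2.90667724609375), (57.00758743286133, 58.60456085205078), 6.571259021759033) z 56.8 tilt [-0.012 -0.005]
small 80 (453.9, -4.4) ((454.04254150390625, -2.8148937225341797), (35.36724853515625, 16.105684280395508), 7
[... 259 characters left out ...]
5.47957992553711, 16.589614868164062), 16.916767120361328) z 86.9 tilt [ 0.025 -0.076]
square 52 (453.1, 104.1) ((453.7489013671875, 105.54885864257812), (75.73035430908203, 75.93592071533203), 7.189547061920166) z 56.8 tilt [0.    0.002]
square 80 (453.1, 104.1) ((453.2682800292969, 106.02702331542969), (34.313987731933594, 16.83079719543457), 9.51142692565918) z 86.9 tilt [0.002 0.097]
oblong 52 (620.7, -2.6) ((620.4509887695312, -1.1916007995605469), (58.34340286254883, 102.23970794677734), 81.41934967041016) z 56.8 tilt [0.001 0.002]
oblong 80 (620.7, -2.6) ((619.722412109375, -1.4691495895385742), (16.42432975769043, 35.94039535522461), 82.7692642211914) z 87.0 tilt [0.04  0.102]
39.525
```

View pics/end.png

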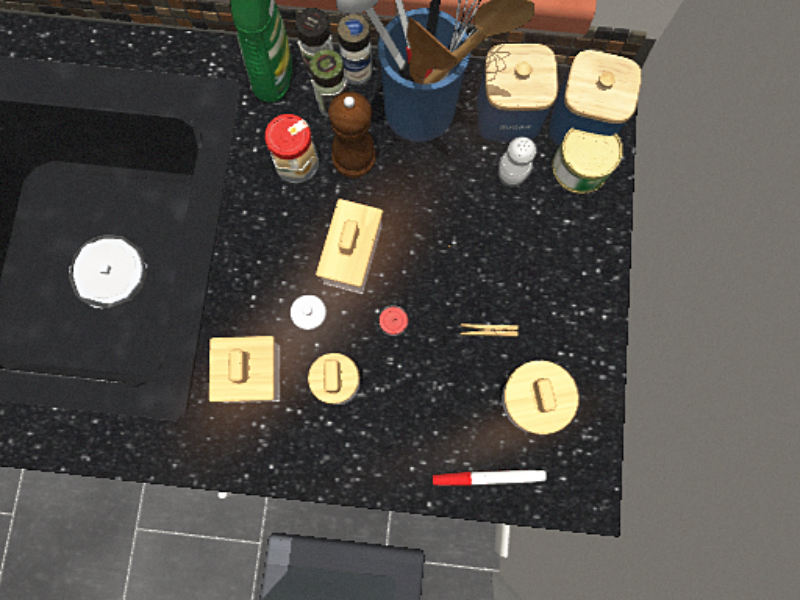

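All four lids sit level: the plates are at 57 mm in the camera frame, which reads about 1 mm low. Each is within about 2 mm of its tub's centre. The peg (490,329) and tea light (393,320) haven't moved, so I'm handing in.

```bash
python3 -c "
from workcell import job
print(job.close_job())"
```

```text
the job is handed in; nothing more can be done
None
```

All four lids are seated level on their matching tubs, within about 2 mm of centre; the peg and tea light were left untouched, and the job was handed in at about 40 s (the system gave no verdict).

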